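# Load a relay carrier and index it to the next hole

### The job

Seat the blue relay upright and fully down in the black pocket of the sliding carrier and swing the yellow-knobbed lever fully shut over it. Then grip the orange plunger knob, pull it up to free its pin, slide the carrier to the next hole of the bar (the middle one of three) and let the pin go fully down into that hole. Finish while still holding the knob, pin home, and leave the white relay, the solder spool and the screwdriver where they lie.

Things in the scene. Friction and masses are not known exactly. Their poses are not given: they have to be found in the camera images.
- jig: Relay carrier jig fixed to the bench: grey base plate 190 x 250 x 12 mm, origin at the centre of its underside, z up. The carrier slides along the jig's y axis. A steel index bar along y at jig x = +65 mm (26 mm wide, top 26 mm above the bench) has three square holes 11 mm wide at jig y = -40, 0 and +40 mm. Place and yaw vary. Carrier, pocket, lever and plunger all ride together on the carrier.
- carrier (a joint): Travel of the aluminium carrier along jig +y in m: 0 = first hole (start; 1.5 mm play each way while the pin is in), 0.040 = middle hole (the goal), 0.080 = last hole. Sliding friction about 2 N. Its plate measures 112 mm in x, 90 mm in y, its top 24 mm above the bench.
- pocket (a point): Centre of the pocket's floor on the carrier, 24 mm above the bench; axes parallel to the jig's. The pocket is a black open-topped frame, inside 33 mm along x and 27 mm along y, 16 mm deep: straight for the lower 8 mm, then flaring out by 6 mm a side up to the rim, 40 mm above the bench; outside about 50 x 44 mm. With the carrier at 0 it lies at jig (-30, -40) mm.
- relay: Blue plug-in relay with a black foot, loose, 30 (its x) x 24 (its y) x 46 (z) mm, 40 to 85 g, standing upright on the bench; origin at the centre of its underside. Seats in the pocket with its 30 mm side along the jig's x, either way round.
- lever (a joint): Angle of the locking lever in rad: 0 = shut, pointing along jig -x across the relay's top; grows as it opens towards jig +y; about 1.35 to 1.8 at the start, stop at 1.9. Turns about an upright axis and stays where it is left (0.04 N m of friction).
- lever_hinge (a point): On the upright axis of the lever, at the height of the arm's upper face (78 mm above the bench), 47 mm towards jig +x from the pocket's centre. The post below is 16 mm across. The arm is 12 mm wide, 6 mm thick, its underside 72 mm above the bench, 2 mm over a seated relay.
- lever_knob (a point): Centre of the top of the lever's yellow upright knob, 12 mm in diameter and 22 mm tall, standing on the arm (its foot 78 mm, its top 100 mm above the bench), 60 mm from the hinge axis.
- plunger (a joint): Lift of the spring plunger in m: 0 = fully down, pin 12 mm deep in the bar; the pin clears the bar above 0.012; stop at 0.022. The spring presses it down with 3.5 N at 0 and about 7.5 N at 0.018; let go between holes, the pin stands on the bar and drops at a hole.
- plunger_knob (a point): Centre of the top of the orange ribbed plunger knob, an upright cylinder 24 mm in diameter and 26 mm tall, its top 74 mm and its foot 48 mm above the bench when down; a bracket 34 mm wide in y lies beneath, its top 44 mm above the bench. It stands 95 mm towards jig +x from the pocket's centre, above the bar, carries the pin (8 mm in diameter, round end), and moves the carrier when pushed sideways.
- knob: The orange plunger knob itself; its origin is the centre of its underside, 26 mm below its top.
- spare: White relay with a black foot, same size as the blue one, standing on the bench; not to be used or moved. Origin at the centre of its underside.
- spool: Grey solder spool standing on end, 56 mm in diameter, 40 mm tall; a bystander. Origin at the centre of its underside.
- driver: Screwdriver with an orange handle, 180 mm long, lying on the bench along its x; a bystander. Origin under its middle.
Not all that is in view belongs to the job. What is meant by the relay is not brown or turquoise, and is the smaller of those in its own colour.

How it is judged:
By the outcome, as a careful person would: the job done as asked, in the order asked, and still so for the second after the job is handed in, while the arm keeps its last pose, push and grip.
It also fails if it takes over 67 s, if anything falls off the work surface, if the arm or the gripper's body presses on something with over 40 N, if the wrist force passes 120 N, or if a joint passes its speed limit or range.

### The arm

A 7-joint arm with a two-finger parallel gripper is mounted at the origin on the work surface. World frame = base frame: x ahead of the robot, y to its left, z up, the work surface at z = 0. Lengths are in mm, angles in rad, forces in N, time in s.
With the tool pointing down it reaches from about 400 to 850 mm from the base axis. Payload 10.4 kg.
Tool frame: the origin (TCP) lies on the centre line of the jaws, within the pads' length; the fingertips stand 17 mm ahead of it and the grasp point (between the pads) lies 2 mm behind it; z points along the fingers, y is the direction in which the jaws open and shut (so a half turn about z gives the same grasp; the last joint's range is limited). The gripper opens to 87 mm and grips with 3 to 60 N. Pads are 19 mm wide; open, the fingers measure 117 mm over their backs; the gripper's body (75 mm by 190 mm) begins 51 mm behind the grasp point.
Start: joints at [-1.271, 0.332, -0.065, 1.46, 0.022, 1.35, -0.088], TCP at [198.252, 592.745, 239.576] pointing down, gripper open.
Joint ranges: [-2.6, 2.6], [-0.5, 2.12], [-1.47, 1.34], [0.16, 2.42], [-1.27, 4.41], [0.06, 2.06], [-2.6, 2.6]. Speed limits (rad/s): [2.22, 2.22, 2.79, 2.79, 3.14, 3.14, 3.14].

### API

Orientations are given as a unit quaternion [w, x, y, z].
In Python, from bench import arm gives the robot as it stands.
- The arm moves only by the tool servo_tool, never from a script. Its argument "moves" is a list of rows, each an object of numbers: "dx", "dy", "dz": the shift along the tool's x, y, z in cm; "roll": the turn about the tool's z in degrees; "gripper": the finger opening in cm, from 0 to 8.7. In form: [{"dx": .., "dy": .., "dz": .., "roll": .., "gripper": ..}, ...]. A call has 1 to 12 rows; each row is the pose to reach, as a shift and turn from the pose commanded when the call began, along the tool's axes at that moment; what a row does not reach only later rows make up. A row lasts 1/10 s, in which the tool goes at most 50 mm and 8.59 degrees, less where a joint would pass 70% of its speed; a pose out of reach is approached as far as the arm can. A call with a gripper value outside its range is refused whole. The fingers move at their own pace and stop on an object; "squeeze" is the grip in N (left out, the last holds). Time passes only in rows, so rows that repeat a pose let the fingers close. It gives the time, the measured TCP pose, the force and the opening at its end, in the units of the state.
- arm.state(): the state, without advancing time (a new reading comes with each control period).
- arm.grab_frame(name): name is "side" or "top"; returns a dict with "pixels" (420x560x3 uint8, red, green, blue), "range_z" (420x560 float32, mm along the optical axis (not along the pixel's ray), 0 where there is no reading), "K" (3x3 intrinsics, pixels), "rvec" (rotation vector, rad) and "tvec" (3), from world to camera coordinates, as OpenCV has them. Camera axes: x right, y down, z forward; pixel columns grow to the right and rows downward; lengths in mm; the calibration is good to about 2 mm. A picture is of the moment at which its call begins.
- arm.close_job(): hands the job in, once; it reports no verdict.
Trained networks look in a picture, given as the dict that the camera call returned (one of the last four; its "shot" number tells which), for a name from the list of things; names that differ only in an ending like _2 or _b are one class to them, and where a whole thing is asked for, a point or a joint stands for the part that bears it (a point fixed in the world has none). Each returns a list of dicts, best first, with "score" (0 to 1); they miss things now and then, are a little off and sometimes report something else, mostly with a low value. They report only what shows in the picture. A call takes as long as a camera call. They do not tell look-alikes from the thing itself.
- arm.spot_in(label, picture): "point" ([x, y, z] in mm, in the coordinates of the camera as it stood for that picture, good to about 4 mm: the middle of the surface that is visible of it).
- arm.outline_of(label, picture): "region" (420x560 bool, what is visible of it).
The state is a dict: "clock": time; "joints": joint angles; "qd": joint speeds; "tau": joint torques, N m; "eef_pos": TCP position; "eef_rot": TCP orientation; "contact_force": force on the tool from outside, world axes, zero at the start; "torque": the same for the moment, N m; "finger_gap": finger opening in mm.
Only numpy, scipy, OpenCV 4.12 (cv2) and the standard library are available. Lean on these libraries where they do the work, as an engineer would, in place of code of your own. Each camera call takes 0.05 s, during which the arm holds its last target. There are 200 camera calls.

## Working session

There is one attempt and no reset: what is moved stays moved. The work goes in short steps, Python scripts to look and compute and a tool call to move; the robot and the scene stay as the last step left them, time stands still between calls to the robot, and variables do not carry over. Pictures are saved under pics/ and viewed, about 8 in all and at most 12, crops included, and the job is handed in when it is done.

Besides the shell and the picture viewer there is one more tool, called after ">>>" in YAML: its name, and indented under it one key for each argument. servo_tool: Moves the arm, as the interface text tells. Its arguments: {"type":"object","properties":{"moves":{"type":"array","items":{"type":"object","properties":{"dx":{"type":"number"},"dy":{"type":"number"},"dz":{"type":"number"},"roll":{"type":"number"},"gripper":{"type":"number"}}}},"squeeze":{"type":"number"}},"required":["moves"]}

```bash
mkdir -p pics; ls; cat > h.py <<'E'
import numpy as np, cv2
from bench import arm
def w(f,p):
    R=cv2.Rodrigues(np.array(f["rvec"],float))[0]
    return (np.atleast_2d(p)-np.ravel(f["tvec"]))@R
def cloud(f):
    z=f["range_z"].astype(float);K=np.array(f["K"]);v,u=np.indices(z.shape)
    P=np.stack([(u-K[0,2])/K[0,0]*z,(v-K[1,2])/K[1,1]*z,z],-1)
    W=w(f,P.reshape(-1,3)).reshape(P.shape); W[z==0]=np.nan
    return W
def pix(f,p):
    return cv2.projectPoints(np.atleast_2d(np.array(p,float)),np.array(f["rvec"],float),np.array(f["tvec"],float),np.array(f["K"],float),None)[0].reshape(-1,2)
def save(f,n): cv2.imwrite(f"pics/{n}.png",f["pixels"][:,:,::-1])
E
python3 - <<'E'
from h import *
np.set_printoptions(precision=1,suppress=True)
t=arm.grab_frame("top");s=arm.grab_frame("side")
img=np.vstack([t["pixels"],s["pixels"]])
save(t,"t0");save(s,"s0")
np.savez("t0.npz",c=cloud(t),p=t["pixels"]);np.savez("s0.npz",c=cloud(s),p=s["pixels"])
print(arm.state())
for f,n in((t,"top"),(s,"side")):
  for l in ["jig","relay","lever_knob","plunger_knob","pocket","spare","spool","driver","lever_hinge"]:
    for d in arm.spot_in(l,f)[:4]:
        p=w(f,d["point"])[0]; print(n,l,round(d["score"],2),p,pix(f,p)[0])
E
```

```text
pics
{'clock': 0.1, 'joints': array([-1.3,  0.3, -0.1,  1.5,  0. ,  1.3, -0.1]), 'qd': array([ 0., -0.,  0., -0., -0.,  0.,  0.]), 'tau': array([  0. , -62.5,   0. , -39.1,  -0.1,   0. ,   0. ]), 'eef_pos': array([198.2, 592.4, 238.9]), 'eef_rot': array([-0. ,  0.2,  1. , -0. ]), 'contact_force': array([ 0.3, -0.7, -0.7]), 'torque': array([-0., -0., -0.]), 'finger_gap': 87.07248556002696}
top jig 0.98 [ 527.8 -114.2   20. ] [340.1 202.8]
top relay 0.71 [463.8 173.2  45.4] [232.6 222.6]
top relay 0.55 [407.3 319.8  61.2] [175.  242.1]
top relay 0.55 [549.1 178.4  64.6] [231.1 189.7]
top plunger_knob 0.51 [ 583.8 -160.4   75.1] [360.6 179. ]
top pocket 0.89 [ 513.7 -152.6   26.9] [354.6 207.9]
top spare 0.48 [616.5 277.7  44.5] [196.5 165.6]
top spool 0.89 [ 334.9 -380.3   44. ] [443.4 277.6]
top spool 0.32 [ 580.3 -163.7   72. ] [361.7 180.5]
top driver 0.58 [552.1 437.2  19.8] [139.6 189.2]
top driver 0.19 [ 547.4 -129.9   74.9] [348.8 192.4]
top lever_hinge 0.45 [ 547.7 -130.2   80.5] [349.2 192. ]
side jig 0.92 [527.1 -90.8  11.4] [266.5 209.8]
side relay 0.94 [551.2 197.7  43.1] [252.2 259.6]
side relay 0.83 [479. 271.  32.] [280.  282.5]
side relay 0.82 [410.2 340.3  47.9] [309.7 298. ]
side relay 0.63 [466.1 180.1  30.1] [285.5 259.6]
side lever_knob 0.65 [ 543.2 -104.1   81.3] [261.1 188.2]
side plunger_knob 0.58 [ 586.5 -151.2   67.7] [248.4 184.5]
side plunger_knob 0.37 [548.2 452.1  21.1] [245.7 343.8]
side pocket 0.88 [ 525.7 -140.8   27.4] [267.4 197.3]
side spare 0.61 [612.1 293.7  33.3] [224.2 287.7]
side spool 0.68 [ 336.5 -372.6   30.1] [321.9 164.5]
side driver 0.93 [547.7 448.2  18.8] [246.1 343.1]
side driver 0.33 [ 519.3 -137.7   31.8] [269.4 196.6]
side lever_hinge 0.47 [ 546.2 -104.2   79.5] [260.1 188.7]
```

View pics/t0.png

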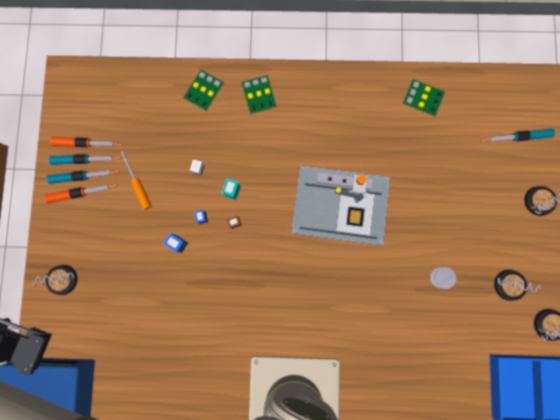

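View pics/s0.png

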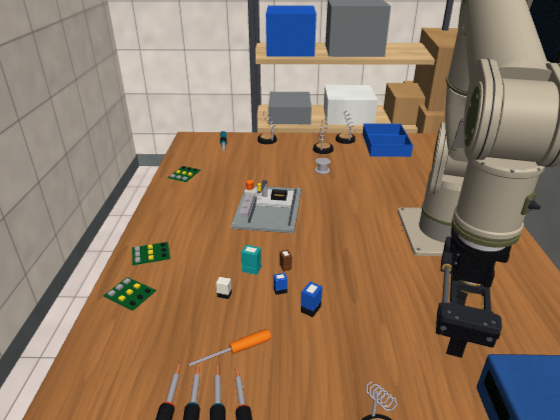

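The job's relay is the small blue one: top view (201,217), side view (280,283), about (480,265) mm. The larger blue one at top (175,242) is a decoy. The jig is at top (340,203), with the carrier at the right-hand end.

```bash
python3 - <<'E'
from h import *
np.set_printoptions(precision=1,suppress=True)
def rect(P,name):
    r=cv2.minAreaRect(P[:,:2].astype(np.float32)); print(name,len(P),r)
    return r
for n in("t0","s0"):
    d=np.load(n+".npz");c=d["c"].reshape(-1,3);p=d["p"].reshape(-1,3).astype(int)
    ok=np.isfinite(c).all(1)
    m=ok&(abs(c[:,0]-527)<170)&(abs(c[:,1]+110)<170)&(c[:,2]>6)&(c[:,2]<18);rect(c[m],n+" jig")
    m=ok&(abs(c[:,0]-480)<40)&(abs(c[:,1]-265)<40)&(c[:,2]>8)&(c[:,2]<60);rect(c[m],n+" relay");
    mt=m&(c[:,2]>42);rect(c[mt],n+" relaytop");print(c[mt].mean(0))
    R=p[:,0];G=p[:,1];B=p[:,2]
    J=ok&(abs(c[:,0]-527)<120)&(abs(c[:,1]+110)<120)
    m=J&(R>200)&(G<150)&(B<80)&(c[:,2]>69);rect(c[m],n+" orange");print(c[m].mean(0))
    m=J&(R>170)&(G>150)&(B<100)&(c[:,2]>60);print("yellow",c[m].mean(0),c[m].max(0),c[m].min(0))
    m=J&(c[:,2]>36)&(c[:,2]<43)&(p.sum(1)<150)&(c[:,0]<565);rect(c[m],n+" rim")
t=cv2.imread("pics/t0.png")
a=cv2.resize(t[155:255,285:400],None,fx=6,fy=6,interpolation=cv2.INTER_CUBIC)[:600]
s=cv2.imread("pics/s0.png")
cv2.imwrite("pics/z0.png",a)
E
```

```text
t0 jig 3942 ((527.3711547851562, -106.47810363769531), (335.0652160644531, 333.7458801269531), 0.5042545199394226)
t0 relay 140 ((480.857666015625, 263.43829345703125), (30.767608642578125, 24.028230667114258), 15.592109680175781)
t0 relaytop 101 ((480.94354248046875, 263.5693359375), (30.531692504882812, 23.8218994140625), 15.592107772827148)
[480.8 263.5  46.4]
t0 orange 51 ((584.53125, -162.10093688964844), (18.657188415527344, 20.938823699951172), 39.69450378417969)
[ 584.5 -162.1   74.5]
yellow [549.4 -98.8  98.2] [553.6 -93.8 104.5] [ 545.7 -106.6   78.6]
t0 rim 27 ((490.23577880859375, -152.2030029296875), (35.675071716308594, 41.10462188720703), 84.4562759399414)
s0 jig 1557 ((550.5927124023438, -117.91824340820312), (258.3155212402344, 245.7600555419922), 83.8497314453125)
s0 relay 243 ((478.5594177246094, 265.5987548828125), (30.596384048461914, 28.446189880371094), 12.648429870605469)
s0 relaytop 98 ((478.6056213378906, 265.41619873046875), (30.078447341918945, 28.51737403869629), 13.687335968017578)
[478.6 267.1  46.1]
s0 orange 20 ((582.2979125976562, -161.20718383789062), (23.38279914855957, 20.356040954589844), 55.5281982421875)
[ 584.1 -159.6   74.4]
yellow [548.9 -94.   92.9] [552.1 -89.9 103.9] [ 545.3 -104.1   81.1]
s0 rim 44 ((489.0683898925781, -148.9755859375), (43.57768630981445, 46.85463333129883), 80.91287231445312)
```

View pics/z0.png

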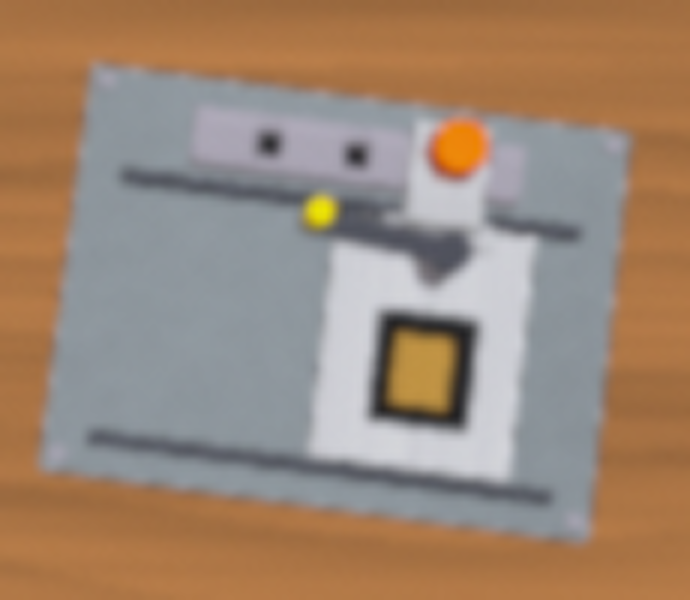

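The zoom shows the plate corners at crop (95,65), (628,130), (588,542) and (42,470), the pocket floor at (423,373), the holes at (268,144) and (357,154), the orange knob at (460,147) and the yellow one at (320,211). I'll fit the jig pose from these.

```bash
python3 - <<'E'
from h import *
from scipy.optimize import least_squares
np.set_printoptions(precision=2,suppress=True)
t=arm.grab_frame("top")
px=np.array([[95,65],[628,130],[588,542],[42,470],[423,373],[268,144],[357,154],[460,147]])/6+[285,155]-.4
M=np.array([[95,125,12],[95,-125,12],[-95,-125,12],[-95,125,12],[-30,-40,24],[65,40,26],[65,0,26],[65,-40,74]],float)
def W(q,M=M):
    c,s=np.cos(q[2]),np.sin(q[2]); return np.c_[M[:,0]*c-M[:,1]*s+q[0],M[:,0]*s+M[:,1]*c+q[1],M[:,2]]
r=least_squares(lambda q:(pix(t,W(q))-px).ravel(),[527,-110,-.12],x_scale=[1,1,.01],loss="soft_l1")
q=r.x;print(q,(pix(t,W(q))-px))
print("pocket,plung,hinge",W(q,np.array([[-30,-40,24],[65,-40,74],[17,-40,78.]])))
s=arm.grab_frame("side")
img=s["pixels"].copy()
K=np.array([[95,125,12],[95,-125,12],[-95,-125,12],[-95,125,12]])
print(pix(s,W(q,M)))
# pose from cloud knob etc
d=np.load("t0.npz");c=d["c"];ok=np.isfinite(c).all(-1)
J=ok&(abs(c[...,0]-q[0])<120)&(abs(c[...,1]-q[1])<120)
for lo,hi,nm in((37,43,"rim"),(20,27,"plate/bar"),(44,47,"?")): 
  P=c[J&(c[...,2]>lo)&(c[...,2]<hi)];print(nm,len(P))
print("lever ang knob:", [549.4,-97])
st=arm.state();print(st["eef_rot"],st["eef_pos"],st["joints"])
from scipy.spatial.transform import Rotation as Ro
print(Ro.from_quat(np.roll(st["eef_rot"],-1)).as_matrix())
E
```

```text
[ 524.06 -117.01   -0.1 ] [[-0.76 -0.13]
 [ 0.52  0.11]
 [ 0.37  0.01]
 [-0.53  0.19]
 [-0.27 -0.03]
 [ 0.15  0.01]
 [-0.07  0.15]
 [ 0.45 -0.36]]
pocket,plung,hinge [[ 490.14 -153.74   24.  ]
 [ 584.65 -163.43   74.  ]
 [ 536.9  -158.54   78.  ]]
[[230.23 225.18]
 [245.53 184.52]
 [300.6  187.75]
 [293.85 229.56]
 [278.6  196.2 ]
 [245.19 206.81]
 [247.49 200.21]
 [249.16 180.98]]
rim 143
plate/bar 1333
? 69
lever ang knob: [549.4, -97]
[-0.    0.16  0.99  0.  ] [198.25 592.74 239.56] [-1.27  0.33 -0.06  1.46  0.02  1.35 -0.09]
[[-0.95  0.32 -0.  ]
 [ 0.32  0.95  0.  ]
 [ 0.    0.   -1.  ]]
```

```bash
cat >> h.py <<'E'
from scipy.spatial.transform import Rotation as Ro
def go(x,y,z,ya):
    """tool shift (cm), roll (deg) to reach world x,y,z with jaw direction ya deg (mod 180)"""
    s=arm.state();R=Ro.from_quat(np.roll(s["eef_rot"],-1)).as_matrix()
    d=R.T@(np.array([x,y,z])-s["eef_pos"])/10
    a=np.degrees(np.arctan2(R[1,1],R[0,1])); r=-(((ya-a)+90)%180-90)
    print("d(cm)",np.round(d,2),"roll",round(r,1),"| jaw now",round(a,1),"pos",np.round(s["eef_pos"],1),"F",np.round(s["contact_force"],1),"gap",round(s["finger_gap"],1),"j7",round(s["joints"][6],2),"t",round(s["clock"],2))
E
python3 -c "
from h import *
go(480,264.5,110,105)"
```

```text
d(cm) [-37.13 -22.19  12.95] roll -33.5 | jaw now 71.5 pos [198.3 592.7 239.6] F [-0.1 -0.4  0.3] gap 87.3 j7 -0.09 t 1.1
```

>>> servo_tool:
  moves:
    - {"dx":-4,"dy":-2.4,"dz":0.5,"roll":-4,"gripper":8.7}
    - {"dx":-8,"dy":-4.8,"dz":1,"roll":-8}
    - {"dx":-12,"dy":-7.2,"dz":2,"roll":-12}
    - {"dx":-16,"dy":-9.6,"dz":3,"roll":-16}
    - {"dx":-20,"dy":-12,"dz":4,"roll":-20}
    - {"dx":-24,"dy":-14.4,"dz":5,"roll":-24}
    - {"dx":-28,"dy":-16.8,"dz":6,"roll":-28}
    - {"dx":-32,"dy":-19.2,"dz":7,"roll":-32}
    - {"dx":-35,"dy":-21,"dz":8,"roll":-33.5}
    - {"dx":-37.1,"dy":-22.2,"dz":9,"roll":-33.5}
    - {"dx":-37.1,"dy":-22.2,"dz":9,"roll":-33.5,"gripper":5.4}
    - {"dx":-37.1,"dy":-22.2,"dz":9,"roll":-33.5,"gripper":5.4}

```text
invalid input
```

```bash
python3 -c "
from h import *
go(480,264.5,38,105)
s=arm.grab_frame('side')
c=cloud(s).reshape(-1,3)
m=(abs(c[:,0]-480)<30)&(abs(c[:,1]-265)<30)&(c[:,2]>8)&(c[:,2]<55)
print(m.sum(),c[m].min(0),c[m].max(0))"
```

```text
d(cm) [-37.13 -22.19  20.15] roll -33.5 | jaw now 71.5 pos [198.3 592.7 239.6] F [-0.1 -0.4  0.3] gap 87.3 j7 -0.09 t 1.1
242 [461.69263121 249.75427602   8.16556429] [493.83592782 283.75257985  48.76803907]
```

>>> servo_tool:
  moves:
    - {"dx":-4,"dy":-2.4,"dz":0.5,"roll":-4,"gripper":5.4}
    - {"dx":-8,"dy":-4.8,"dz":1,"roll":-8,"gripper":5.4}
    - {"dx":-12,"dy":-7.2,"dz":2,"roll":-12,"gripper":5.4}
    - {"dx":-16,"dy":-9.6,"dz":3,"roll":-16,"gripper":5.4}
    - {"dx":-20,"dy":-12,"dz":4,"roll":-20,"gripper":5.4}
    - {"dx":-24,"dy":-14.4,"dz":5,"roll":-24,"gripper":5.4}
    - {"dx":-28,"dy":-16.8,"dz":6,"roll":-28,"gripper":5.4}
    - {"dx":-32,"dy":-19.2,"dz":7,"roll":-32,"gripper":5.4}
    - {"dx":-35,"dy":-21,"dz":8,"roll":-33.5,"gripper":5.4}
    - {"dx":-37.1,"dy":-22.2,"dz":9,"roll":-33.5,"gripper":5.4}
    - {"dx":-37.1,"dy":-22.2,"dz":9,"roll":-33.5,"gripper":5.4}
    - {"dx":-37.1,"dy":-22.2,"dz":9,"roll":-33.5,"gripper":5.4}
  squeeze: 20

```text
clock: 2.35
eef_pos: [479.6, 264.5, 149.5]
eef_rot: [-0.0, -0.13, 0.992, 0.0]
contact_force: [-0.9, -0.1, 0.0]
finger_gap: 54.1
```

```bash
python3 -c "
from h import *
go(480,264.5,38,105)"
```

```text
d(cm) [-4.000e-02 -1.000e-02  1.115e+01] roll -0.0 | jaw now 105.0 pos [479.6 264.5 149.5] F [-0.9 -0.1  0. ] gap 54.1 j7 1.27 t 2.35
```

>>> servo_tool:
  moves:
    - {"dx":0,"dy":0,"dz":3,"roll":0,"gripper":5.4}
    - {"dx":0,"dy":0,"dz":6,"roll":0,"gripper":5.4}
    - {"dx":0,"dy":0,"dz":8,"roll":0,"gripper":5.4}
    - {"dx":0,"dy":0,"dz":10,"roll":0,"gripper":5.4}
    - {"dx":0,"dy":0,"dz":11.15,"roll":0,"gripper":5.4}
    - {"dx":0,"dy":0,"dz":11.15,"roll":0,"gripper":5.4}
    - {"dx":0,"dy":0,"dz":11.15,"roll":0,"gripper":3.2}
    - {"dx":0,"dy":0,"dz":11.15,"roll":0,"gripper":2.6}
    - {"dx":0,"dy":0,"dz":11.15,"roll":0,"gripper":1.5}
    - {"dx":0,"dy":0,"dz":11.15,"roll":0,"gripper":1.5}
    - {"dx":0,"dy":0,"dz":11.15,"roll":0,"gripper":1.5}
    - {"dx":0,"dy":0,"dz":11.15,"roll":0,"gripper":1.5}
  squeeze: 15

```text
clock: 3.55
eef_pos: [479.9, 264.6, 38.4]
eef_rot: [0.0, -0.13, 0.991, 0.0]
contact_force: [-0.4, -0.5, 4.4]
finger_gap: 23.7
```

```bash
python3 -c "
from h import *
go(490,-154,150,84.15)
s=arm.grab_frame('side')
cv2.imwrite('pics/g1.png',cv2.resize(s['pixels'][200:350,190:390,::-1],None,fx=4,fy=4))"
```

```text
d(cm) [  9.85 -40.69 -11.17] roll 20.8 | jaw now 105.0 pos [479.9 264.6  38.4] F [-0.4 -0.5  4.4] gap 23.7 j7 1.29 t 3.55
```

View pics/g1.png

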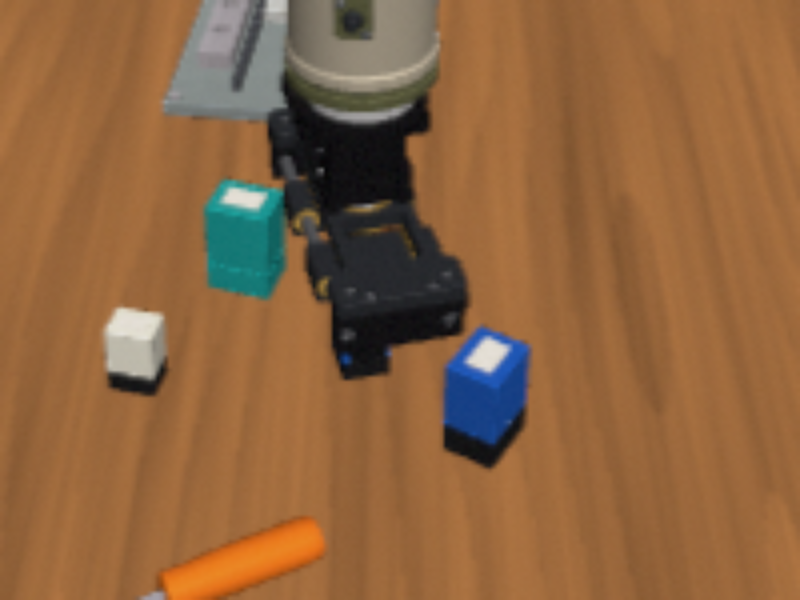

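The relay is held: the gap is 23.7 mm and blue shows in the jaws at (365,360). Next, lift it and carry it to the pocket.

>>> servo_tool:
  moves:
    - {"dx":0,"dy":0,"dz":-3,"roll":0,"gripper":1.5}
    - {"dx":0,"dy":0,"dz":-7,"roll":0,"gripper":1.5}
    - {"dx":0,"dy":0,"dz":-11,"roll":0,"gripper":1.5}
    - {"dx":1,"dy":-4,"dz":-11.2,"roll":3,"gripper":1.5}
    - {"dx":2,"dy":-8,"dz":-11.2,"roll":6,"gripper":1.5}
    - {"dx":3,"dy":-12,"dz":-11.2,"roll":9,"gripper":1.5}
    - {"dx":4,"dy":-16,"dz":-11.2,"roll":12,"gripper":1.5}
    - {"dx":5,"dy":-20,"dz":-11.2,"roll":15,"gripper":1.5}
    - {"dx":6,"dy":-24,"dz":-11.2,"roll":18,"gripper":1.5}
    - {"dx":7,"dy":-28,"dz":-11.2,"roll":20.8,"gripper":1.5}
    - {"dx":8,"dy":-32,"dz":-11.2,"roll":20.8,"gripper":1.5}
    - {"dx":9,"dy":-36,"dz":-11.2,"roll":20.8,"gripper":1.5}

```text
clock: 4.8
eef_pos: [485.6, -108.1, 150.1]
eef_rot: [0.0, 0.051, 0.999, 0.0]
contact_force: [1.4, -0.0, -1.6]
finger_gap: 23.5
```

```bash
python3 -c "
from h import *
go(490,-154,130,84.15)"
```

```text
d(cm) [-0.9  -4.53  2.  ] roll 0.1 | jaw now 84.2 pos [ 485.6 -108.1  150.1] F [ 1.4 -0.  -1.6] gap 23.5 j7 1.65 t 4.8
```

>>> servo_tool:
  moves:
    - {"dx":-0.4,"dy":-2,"dz":0,"roll":0,"gripper":1.5}
    - {"dx":-0.9,"dy":-4.5,"dz":0,"roll":0,"gripper":1.5}
    - {"dx":-0.9,"dy":-4.5,"dz":2,"roll":0,"gripper":1.5}
    - {"dx":-0.9,"dy":-4.5,"dz":4,"roll":0,"gripper":1.5}
    - {"dx":-0.9,"dy":-4.5,"dz":5,"roll":0,"gripper":1.5}
    - {"dx":-0.9,"dy":-4.5,"dz":5,"roll":0,"gripper":1.5}

```text
clock: 5.4
eef_pos: [489.4, -151.9, 98.8]
eef_rot: [-0.001, 0.05, 0.999, 0.0]
contact_force: [0.6, -0.3, -0.5]
finger_gap: 24.0
```

```bash
python3 -c "
from h import *
go(490,-154,62,84.15)
s=arm.grab_frame('side')
c=cloud(s);p=s['pixels'].astype(int)
m=(abs(c[...,0]-490)<40)&(abs(c[...,1]+154)<40)&(p[...,2]>p[...,0]+40)&(p[...,2]>80)
print(m.sum(),c[m].min(0),c[m].max(0),np.median(c[m],0))
cv2.imwrite('pics/p1.png',cv2.resize(s['pixels'][140:240,210:330,::-1],None,fx=6,fy=6,interpolation=cv2.INTER_CUBIC))"
```

```text
d(cm) [-0.09 -0.21  3.68] roll 0.1 | jaw now 84.2 pos [ 489.4 -151.9   98.8] F [ 0.6 -0.3 -0.5] gap 24.0 j7 1.79 t 5.4
26 [ 475.98229779 -143.94081464   75.49675095] [ 501.26447013 -124.57328097  114.16088951] [ 479.05991981 -137.29230551   90.13718815]
```

View pics/p1.png

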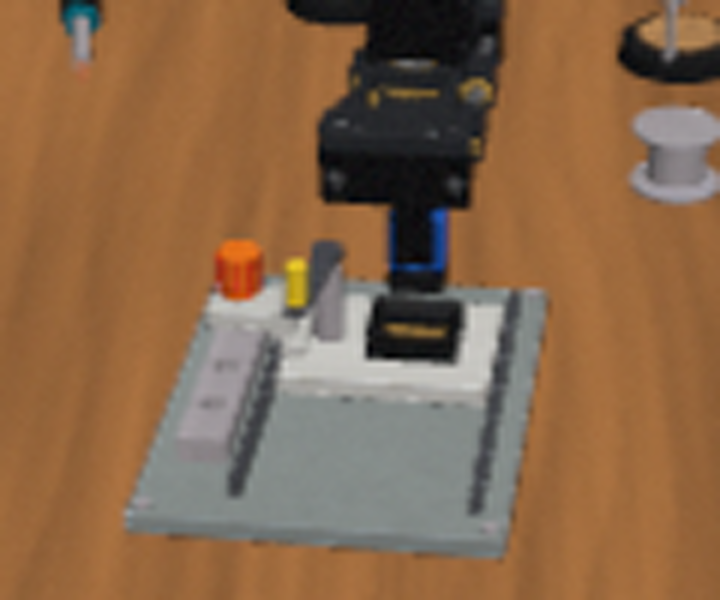

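The relay is above the pocket: its foot spans crop x 388–443, and the pocket sits at 370–462. The two are aligned, so I'll lower it with the force watched.

>>> servo_tool:
  moves:
    - {"dx":-0.1,"dy":-0.2,"dz":0.5,"roll":0,"gripper":1.5}
    - {"dx":-0.1,"dy":-0.2,"dz":1,"roll":0,"gripper":1.5}
    - {"dx":-0.1,"dy":-0.2,"dz":1.5,"roll":0,"gripper":1.5}
    - {"dx":-0.1,"dy":-0.2,"dz":2,"roll":0,"gripper":1.5}
    - {"dx":-0.1,"dy":-0.2,"dz":2.4,"roll":0,"gripper":1.5}
    - {"dx":-0.1,"dy":-0.2,"dz":2.4,"roll":0,"gripper":1.5}

```text
clock: 6.05
eef_pos: [490.7, -154.2, 75.4]
eef_rot: [-0.001, 0.051, 0.999, 0.0]
contact_force: [0.3, -0.1, -0.3]
finger_gap: 23.9
```

```bash
python3 -c "
from h import *
go(490,-154,62,84.15)"
```

```text
d(cm) [0.07 0.01 1.34] roll 0.1 | jaw now 84.2 pos [ 490.7 -154.2   75.4] F [ 0.3 -0.1 -0.3] gap 23.9 j7 1.81 t 6.05
```

>>> servo_tool:
  moves:
    - {"dx":0.05,"dy":0,"dz":0.25,"roll":0,"gripper":1.5}
    - {"dx":0.05,"dy":0,"dz":0.5,"roll":0,"gripper":1.5}
    - {"dx":0.05,"dy":0,"dz":0.75,"roll":0,"gripper":1.5}
    - {"dx":0.05,"dy":0,"dz":0.95,"roll":0,"gripper":1.5}
    - {"dx":0.05,"dy":0,"dz":0.95,"roll":0,"gripper":1.5}

```text
clock: 6.55
eef_pos: [490.5, -154.0, 66.2]
eef_rot: [-0.0, 0.05, 0.999, 0.0]
contact_force: [-0.8, 1.2, -1.8]
finger_gap: 23.9
```

```bash
python3 -c "
from h import *
go(490,-154,62,84.15)"
```

```text
d(cm) [ 0.05 -0.01  0.42] roll 0.1 | jaw now 84.2 pos [ 490.5 -154.    66.2] F [-0.8  1.2 -1.8] gap 23.9 j7 1.82 t 6.55
```

>>> servo_tool:
  moves:
    - {"dx":0,"dy":0,"dz":0.15,"roll":0,"gripper":1.5}
    - {"dx":0,"dy":0,"dz":0.3,"roll":0,"gripper":1.5}
    - {"dx":0,"dy":0,"dz":0.4,"roll":0,"gripper":1.5}
    - {"dx":0,"dy":0,"dz":0.45,"roll":0,"gripper":1.5}
    - {"dx":0,"dy":0,"dz":0.45,"roll":0,"gripper":1.5}

```text
clock: 7.05
eef_pos: [490.8, -154.2, 62.4]
eef_rot: [0.0, 0.051, 0.999, 0.0]
contact_force: [-1.9, 2.2, 5.6]
finger_gap: 23.9
```

```bash
python3 -c "
from h import *
go(490,-154,62,84.15)"
```

```text
d(cm) [0.08 0.01 0.04] roll 0.1 | jaw now 84.2 pos [ 490.8 -154.2   62.4] F [-1.9  2.2  5.6] gap 23.9 j7 1.83 t 7.05
```

Contact came at 5.6 N and TCP z 62.4, exactly 24 mm above the grasp height. The relay is on the floor, so release and retreat.

>>> servo_tool:
  moves:
    - {"dx":0,"dy":0,"dz":0,"roll":0,"gripper":3.6}
    - {"dx":0,"dy":0,"dz":0,"roll":0,"gripper":3.6}
    - {"dx":0,"dy":0,"dz":0,"roll":0,"gripper":3.6}
    - {"dx":0,"dy":0,"dz":-1,"roll":0,"gripper":3.6}
    - {"dx":0,"dy":0,"dz":-4,"roll":0,"gripper":3.6}
    - {"dx":0,"dy":0,"dz":-8,"roll":0,"gripper":3.6}
    - {"dx":0,"dy":0,"dz":-12,"roll":0,"gripper":3.6}
    - {"dx":-3,"dy":5,"dz":-12,"roll":0,"gripper":1}
    - {"dx":-3,"dy":10,"dz":-12,"roll":0,"gripper":0}
    - {"dx":-3,"dy":13,"dz":-12,"roll":0,"gripper":0}
    - {"dx":-3,"dy":13,"dz":-12,"roll":0,"gripper":0}

```text
clock: 8.15
eef_pos: [534.2, -21.7, 182.5]
eef_rot: [0.0, 0.047, 0.999, 0.001]
contact_force: [-0.8, -0.6, 0.0]
finger_gap: 12.1
```

```bash
python3 -c "
from h import *
np.set_printoptions(precision=1,suppress=True)
go(490,-154,62,84.15)
for n in ('side','top'):
  s=arm.grab_frame(n);c=cloud(s);p=s['pixels'].astype(int)
  m=(abs(c[...,0]-490)<40)&(abs(c[...,1]+154)<40)&(p[...,2]>p[...,0]+40)&(p[...,2]>80)
  print(n,m.sum(),c[m].min(0),c[m].max(0))
  m=(abs(c[...,0]-490)<30)&(abs(c[...,1]+154)<30)&(c[...,2]>60)&(c[...,2]<90)
  print(n,m.sum(),c[m].mean(0),c[m].max(0),c[m].min(0))
  y=(p[...,0]>150)&(p[...,1]>130)&(p[...,2]<90)&(c[...,2]>75)&(abs(c[...,0]-530)<60)&(abs(c[...,1]+110)<80);print('yellow',y.sum(),c[y].mean(0))
  if n=='side': cv2.imwrite('pics/p2.png',cv2.resize(s['pixels'][140:240,210:330,::-1],None,fx=6,fy=6,interpolation=cv2.INTER_CUBIC))"
```

```text
d(cm) [  3.2 -13.6  12. ] roll 0.5 | jaw now 84.7 pos [534.2 -21.7 182.5] F [-0.8 -0.6  0. ] gap 12.1 j7 1.5 t 8.15
side 106 [ 475.8 -166.    35.4] [ 504.7 -135.3   74.9]
side 66 [ 489.1 -148.    68.2] [ 504.6 -136.6   74.9] [ 472.9 -166.    60.6]
yellow 24 [548.8 -94.6  92.8]
top 97 [ 475.  -173.2   27.5] [ 512.6 -143.2   77.3]
top 96 [ 491.6 -154.6   71. ] [ 505.5 -143.2   77.3] [ 476.2 -165.2   65.4]
yellow 5 [ 580.1 -166.1   77.7]
```

View pics/p2.png

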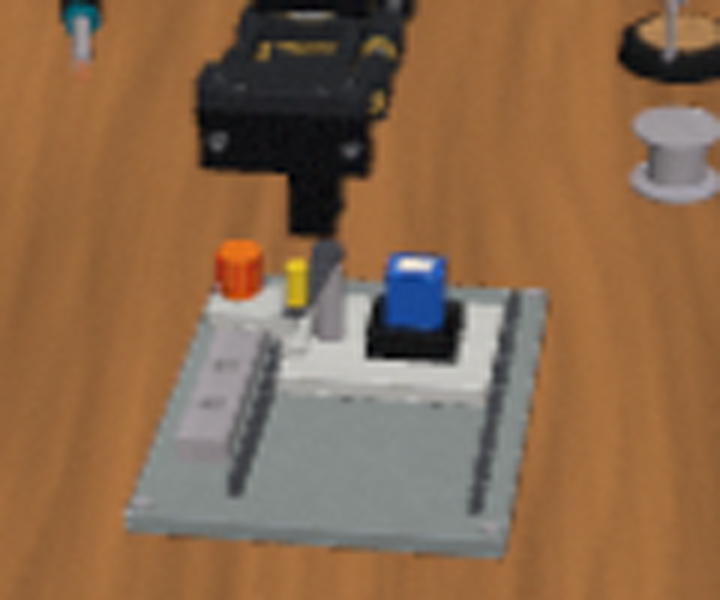

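The relay is seated upright, with its top at about 71 mm (70 expected), at crop (415,290). Next I'll cage the yellow knob with the jaws set along its arc.

```bash
python3 -c "
from h import *
go(549.2,-96.5,140,169)
go(549.2,-96.5,100,169)"
```

```text
d(cm) [-2.23 -6.71  4.25] roll -84.7 | jaw now 84.3 pos [533.7 -27.5 182.5] F [-0.8  0.   0.3] gap 5.1 j7 1.5 t 8.25
d(cm) [-2.23 -6.71  8.25] roll -84.7 | jaw now 84.3 pos [533.7 -27.5 182.5] F [-0.8  0.   0.3] gap 5.1 j7 1.5 t 8.25
```

>>> servo_tool:
  moves:
    - {"dx":-1,"dy":-3,"dz":0,"roll":-8.5,"gripper":4}
    - {"dx":-2.2,"dy":-6.7,"dz":0,"roll":-17,"gripper":4}
    - {"dx":-2.2,"dy":-6.7,"dz":0,"roll":-25.5,"gripper":4}
    - {"dx":-2.2,"dy":-6.7,"dz":0,"roll":-34,"gripper":4}
    - {"dx":-2.2,"dy":-6.7,"dz":0,"roll":-42.5,"gripper":4}
    - {"dx":-2.2,"dy":-6.7,"dz":0,"roll":-51,"gripper":4}
    - {"dx":-2.2,"dy":-6.7,"dz":0,"roll":-59.5,"gripper":4}
    - {"dx":-2.2,"dy":-6.7,"dz":0,"roll":-68,"gripper":4}
    - {"dx":-2.2,"dy":-6.7,"dz":0,"roll":-76.5,"gripper":4}
    - {"dx":-2.2,"dy":-6.7,"dz":1,"roll":-84.5,"gripper":4}
    - {"dx":-2.2,"dy":-6.7,"dz":2,"roll":-84.5,"gripper":4}
    - {"dx":-2.2,"dy":-6.7,"dz":2,"roll":-84.5,"gripper":4}

```text
clock: 9.45
eef_pos: [542.6, -98.2, 152.9]
eef_rot: [-0.026, -0.539, 0.842, 0.007]
contact_force: [-0.0, 0.4, -2.0]
finger_gap: 40.1
```

```bash
python3 -c "
from h import *
go(549.2,-96.5,100,169)"
```

```text
d(cm) [-0.62 -0.74  5.25] roll -13.8 | jaw now 155.2 pos [542.6 -98.2 152.9] F [-0.   0.4 -2. ] gap 40.1 j7 2.59 t 9.45
```

Joint 7 is close to its limit this way round, so I'll turn back to the equivalent half-turn.

>>> servo_tool:
  moves:
    - {"dx":0,"dy":0,"dz":-1,"roll":8,"gripper":4}
    - {"dx":0,"dy":0,"dz":-2,"roll":16,"gripper":4}
    - {"dx":0,"dy":0,"dz":-3,"roll":24,"gripper":4}
    - {"dx":0,"dy":0,"dz":-3,"roll":32,"gripper":4}
    - {"dx":0,"dy":0,"dz":-3,"roll":40,"gripper":4}
    - {"dx":0,"dy":0,"dz":-3,"roll":48,"gripper":4}
    - {"dx":0,"dy":0,"dz":-3,"roll":56,"gripper":4}
    - {"dx":0,"dy":0,"dz":-3,"roll":64,"gripper":4}
    - {"dx":0,"dy":0,"dz":-3,"roll":72,"gripper":4}
    - {"dx":0,"dy":0,"dz":-3,"roll":80,"gripper":4}
    - {"dx":0,"dy":0,"dz":-3,"roll":88,"gripper":4}
    - {"dx":0,"dy":0,"dz":-3,"roll":90,"gripper":4}

```text
clock: 10.65
eef_pos: [544.2, -97.6, 182.8]
eef_rot: [-0.024, 0.218, 0.976, -0.013]
contact_force: [-0.8, 0.1, 0.7]
finger_gap: 39.7
```

>>> servo_tool:
  moves:
    - {"dx":0,"dy":0,"dz":0,"roll":8,"gripper":4}
    - {"dx":0,"dy":0,"dz":0,"roll":16,"gripper":4}
    - {"dx":0,"dy":0,"dz":0,"roll":24,"gripper":4}
    - {"dx":0,"dy":0,"dz":0,"roll":32,"gripper":4}
    - {"dx":0,"dy":0,"dz":0,"roll":40,"gripper":4}
    - {"dx":0,"dy":0,"dz":0,"roll":48,"gripper":4}
    - {"dx":0,"dy":0,"dz":0,"roll":56,"gripper":4}
    - {"dx":0,"dy":0,"dz":0,"roll":64,"gripper":4}
    - {"dx":0,"dy":0,"dz":0,"roll":72,"gripper":4}
    - {"dx":0,"dy":0,"dz":0,"roll":80,"gripper":4}
    - {"dx":0,"dy":0,"dz":0,"roll":88,"gripper":4}
    - {"dx":0,"dy":0,"dz":0,"roll":90,"gripper":4}

```text
clock: 11.85
eef_pos: [544.2, -97.7, 182.9]
eef_rot: [-0.007, 0.844, 0.536, -0.026]
contact_force: [-0.4, -0.3, 0.1]
finger_gap: 40.1
```

```bash
python3 -c "
from h import *
go(549.2,-96.5,100,169)
print(arm.state()['joints'],arm.state()['eef_rot'])"
```

```text
d(cm) [0.62 0.74 8.25] roll -14.2 | jaw now -25.2 pos [544.2 -97.7 182.9] F [-0.4 -0.3  0.1] gap 40.1 j7 -0.43 t 11.85
[ 0.36288022  0.2688182  -0.32875708  1.67448364  0.10891821  1.26523567
 -0.43244814] [-0.00725435  0.8440176   0.53562779 -0.02616368]
```

A tilt of about 3° remains, which is acceptable because `go()` accounts for it. Lower around the lever knob.

>>> servo_tool:
  moves:
    - {"dx":0.2,"dy":0.3,"dz":2,"roll":-7,"gripper":4}
    - {"dx":0.6,"dy":0.7,"dz":4,"roll":-14,"gripper":4}
    - {"dx":0.6,"dy":0.7,"dz":4,"roll":-14,"gripper":4}
    - {"dx":0.6,"dy":0.7,"dz":4,"roll":-14,"gripper":4}

```text
clock: 12.25
eef_pos: [551.1, -94.8, 142.6]
eef_rot: [-0.011, 0.772, 0.636, -0.025]
contact_force: [0.0, 0.1, -0.2]
finger_gap: 40.2
```

```bash
python3 -c "
from h import *
go(549.2,-96.5,101,169)
R=Ro.from_quat(np.roll(arm.state()['eef_rot'],-1)).as_matrix();print(R)
s=arm.grab_frame('side')
cv2.imwrite('pics/l1.png',cv2.resize(s['pixels'][140:240,210:330,::-1],None,fx=6,fy=6,interpolation=cv2.INTER_CUBIC))"
```

```text
d(cm) [-0.1   0.05  4.16] roll -0.1 | jaw now -11.1 pos [551.1 -94.8 142.6] F [ 0.   0.1 -0.2] gap 40.2 j7 -0.21 t 12.25
[[ 0.19074502  0.98024061 -0.05238983]
 [ 0.98132788 -0.19175759 -0.01498715]
 [-0.02473716 -0.04855287 -0.99851424]]
```

View pics/l1.png

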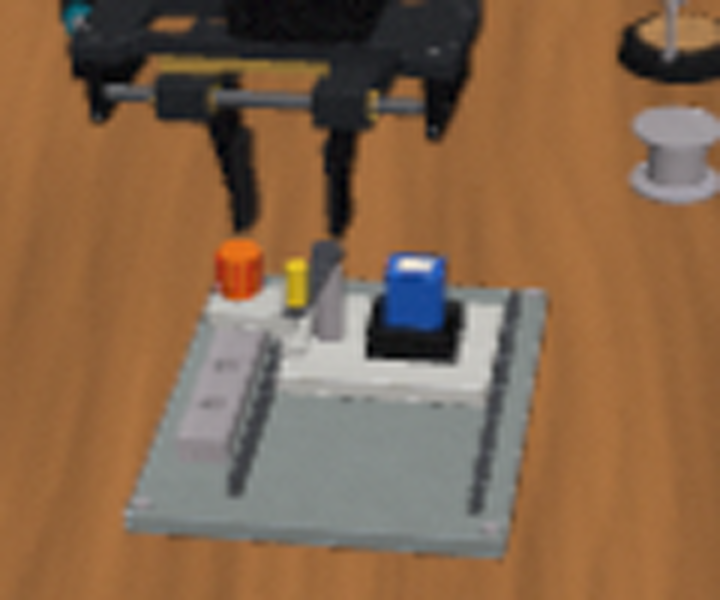

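The jaws straddle the yellow knob (295,282). Lower, narrow the cage and sweep.

>>> servo_tool:
  moves:
    - {"dx":-0.1,"dy":0,"dz":1.5,"roll":0,"gripper":4}
    - {"dx":-0.1,"dy":0,"dz":3,"roll":0,"gripper":4}
    - {"dx":-0.1,"dy":0,"dz":4.1,"roll":0,"gripper":4}
    - {"dx":-0.1,"dy":0,"dz":4.1,"roll":0,"gripper":4}
    - {"dx":-0.1,"dy":0,"dz":4.1,"roll":0,"gripper":2.4}
    - {"dx":-0.1,"dy":0,"dz":4.1,"roll":0,"gripper":2.4}
  squeeze: 5

```text
clock: 12.9
eef_pos: [549.5, -94.8, 101.7]
eef_rot: [-0.011, 0.77, 0.638, -0.024]
contact_force: [-0.5, 0.2, 0.7]
finger_gap: 30.7
```

```bash
python3 -c "
from h import *
go(549.2,-96.5,101,169)
# arc table: tool TCP on arc radius 62 leading
H=np.array([537,-158.5]);st=arm.state();R=Ro.from_quat(np.roll(st['eef_rot'],-1)).as_matrix()
for ph in range(84,189,8):
    a=np.radians(ph);T=np.array([*(H+60*np.array([np.cos(a),np.sin(a)])),101]);d=R.T@(T-st['eef_pos'])/10
    print(ph,np.round(d,2),'roll',round(-(ph-79)+0.,1))
"
```

```text
d(cm) [-0.17  0.    0.07] roll 0.2 | jaw now -10.8 pos [549.5 -94.8 101.7] F [-0.5  0.2  0.7] gap 30.7 j7 -0.22 t 12.9
84 [-0.51 -0.54  0.1 ] roll -5.0
92 [-0.63 -1.36  0.15] roll -13.0
100 [-0.87 -2.16  0.19] roll -21.0
108 [-1.22 -2.92  0.23] roll -29.0
116 [-1.68 -3.62  0.28] roll -37.0
124 [-2.22 -4.26  0.32] roll -45.0
132 [-2.85 -4.81  0.36] roll -53.0
140 [-3.55 -5.27  0.4 ] roll -61.0
148 [-4.31 -5.62  0.44] roll -69.0
156 [-5.1  -5.87  0.47] roll -77.0
164 [-5.93 -6.01  0.49] roll -85.0
172 [-6.77 -6.02  0.51] roll -93.0
180 [-7.6  -5.93  0.53] roll -101.0
188 [-8.41 -5.71  0.54] roll -109.0
```

>>> servo_tool:
  moves:
    - {"dx":-0.5,"dy":-0.55,"dz":0.1,"roll":-5,"gripper":2.4}
    - {"dx":-0.65,"dy":-1.35,"dz":0.1,"roll":-13,"gripper":2.4}
    - {"dx":-0.85,"dy":-2.15,"dz":0.15,"roll":-21,"gripper":2.4}
    - {"dx":-1.2,"dy":-2.9,"dz":0.2,"roll":-29,"gripper":2.4}
    - {"dx":-1.7,"dy":-3.6,"dz":0.25,"roll":-37,"gripper":2.4}
    - {"dx":-2.2,"dy":-4.25,"dz":0.3,"roll":-45,"gripper":2.4}
    - {"dx":-2.85,"dy":-4.8,"dz":0.35,"roll":-53,"gripper":2.4}
    - {"dx":-3.55,"dy":-5.25,"dz":0.4,"roll":-61,"gripper":2.4}
    - {"dx":-4.3,"dy":-5.6,"dz":0.45,"roll":-69,"gripper":2.4}
    - {"dx":-5.1,"dy":-5.85,"dz":0.45,"roll":-77,"gripper":2.4}
    - {"dx":-5.9,"dy":-6,"dz":0.5,"roll":-85,"gripper":2.4}
    - {"dx":-5.9,"dy":-6,"dz":0.5,"roll":-85,"gripper":2.4}

```text
clock: 14.1
eef_pos: [479.1, -142.8, 101.1]
eef_rot: [-0.024, 0.136, 0.99, -0.011]
contact_force: [-0.5, 0.7, -1.0]
finger_gap: 24.0
```

```bash
python3 -c "
from h import *
np.set_printoptions(precision=1,suppress=True)
go(477,-158,101,84)
go(477,-162,101,84)
s=arm.grab_frame('side');c=cloud(s);p=s['pixels'].astype(int)
y=(p[...,0]>150)&(p[...,1]>130)&(p[...,2]<90)&(c[...,2]>75)&(abs(c[...,0]-520)<80)&(abs(c[...,1]+110)<80);print('yellow',y.sum(),c[y].mean(0) if y.any() else 0)
cv2.imwrite('pics/l2.png',cv2.resize(s['pixels'][140:240,210:330,::-1],None,fx=6,fy=6,interpolation=cv2.INTER_CUBIC))"
```

```text
d(cm) [-0.2 -1.5  0. ] roll -9.6 | jaw now 74.4 pos [ 479.1 -142.8  101.1] F [-0.5  0.7 -1. ] gap 24.0 j7 1.34 t 14.1
d(cm) [-0.3 -1.9  0.1] roll -9.6 | jaw now 74.4 pos [ 479.1 -142.8  101.1] F [-0.5  0.7 -1. ] gap 24.0 j7 1.34 t 14.1
yellow 0 0
```

View pics/l2.png

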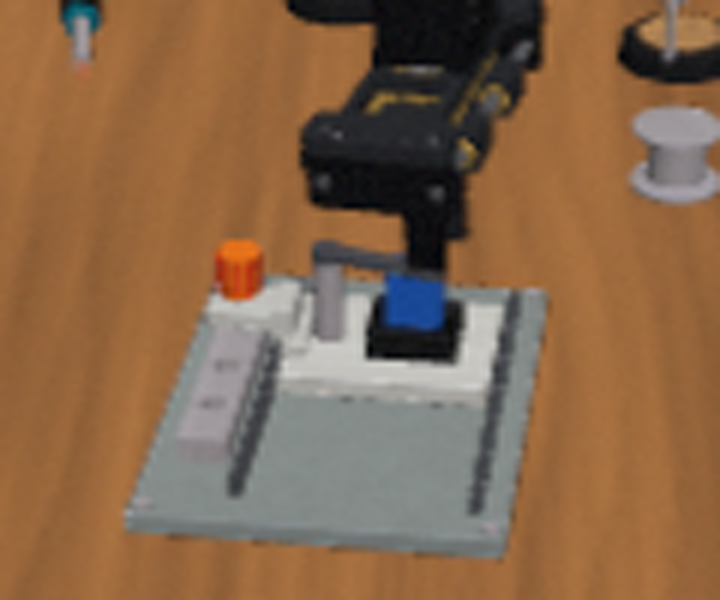

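The lever swings over the relay, and the arm now crosses its top at (370,258). Push it to the stop.

>>> servo_tool:
  moves:
    - {"dx":-0.1,"dy":-0.5,"dz":0,"roll":-5,"gripper":2.4}
    - {"dx":-0.2,"dy":-1,"dz":0,"roll":-9,"gripper":2.4}
    - {"dx":-0.2,"dy":-1.4,"dz":0,"roll":-9,"gripper":2.4}
    - {"dx":-0.25,"dy":-1.7,"dz":0,"roll":-9,"gripper":2.4}
    - {"dx":-0.25,"dy":-1.7,"dz":0,"roll":-9,"gripper":2.4}

```text
clock: 14.65
eef_pos: [476.9, -158.8, 100.9]
eef_rot: [-0.025, 0.06, 0.998, -0.009]
contact_force: [0.1, 0.5, -0.3]
finger_gap: 24.6
```

```bash
python3 -c "
from h import *
go(477,-162,101,84)"
```

```text
d(cm) [-0.05 -0.32 -0.  ] roll -0.9 | jaw now 83.1 pos [ 476.9 -158.8  100.9] F [ 0.1  0.5 -0.3] gap 24.6 j7 1.52 t 14.65
```

>>> servo_tool:
  moves:
    - {"dx":0,"dy":-0.2,"dz":0,"roll":0,"gripper":2.4}
    - {"dx":0,"dy":-0.4,"dz":0,"roll":0,"gripper":2.4}
    - {"dx":0,"dy":-0.4,"dz":0,"roll":0,"gripper":2.4}

```text
clock: 14.95
eef_pos: [476.8, -160.5, 100.9]
eef_rot: [-0.025, 0.058, 0.998, -0.007]
contact_force: [0.3, 9.2, 1.1]
finger_gap: 24.5
```

>>> servo_tool:
  moves:
    - {"dx":0,"dy":-0.1,"dz":0,"roll":0,"gripper":2.4}
    - {"dx":0,"dy":-0.2,"dz":0,"roll":0,"gripper":2.4}
    - {"dx":0,"dy":-0.2,"dz":0,"roll":0,"gripper":2.4}

```text
clock: 15.25
eef_pos: [476.6, -162.1, 100.9]
eef_rot: [-0.025, 0.058, 0.998, -0.007]
contact_force: [0.6, 10.3, 0.5]
finger_gap: 27.8
```

The contact reached about 10 N at the stop and forced the fingers open, so the lever is shut. Back off and look.

>>> servo_tool:
  moves:
    - {"dx":0,"dy":0.3,"dz":0,"roll":0,"gripper":4}
    - {"dx":0,"dy":0,"dz":0,"roll":0,"gripper":4}
    - {"dx":0,"dy":0,"dz":0,"roll":0,"gripper":4}
    - {"dx":0,"dy":0,"dz":-2,"roll":0,"gripper":4}
    - {"dx":0,"dy":0,"dz":-5,"roll":0,"gripper":4}
    - {"dx":-5,"dy":0,"dz":-6,"roll":0,"gripper":4.6}
    - {"dx":-10,"dy":0,"dz":-6,"roll":0,"gripper":4.6}
    - {"dx":-10.8,"dy":0,"dz":-6,"roll":0,"gripper":4.6}
    - {"dx":-10.8,"dy":0,"dz":-6,"roll":0,"gripper":4.6}

```text
clock: 16.15
eef_pos: [587.0, -176.6, 154.4]
eef_rot: [-0.026, 0.059, 0.998, -0.008]
contact_force: [-0.8, -0.4, -0.4]
finger_gap: 45.6
```

```bash
python3 -c "
from h import *
np.set_printoptions(precision=1,suppress=True)
go(584.5,-162.5,110,84.15)
s=arm.grab_frame('side');c=cloud(s);p=s['pixels'].astype(int)
y=(p[...,0]>150)&(p[...,1]>130)&(p[...,2]<90)&(c[...,2]>75)&(abs(c[...,0]-520)<80)&(abs(c[...,1]+140)<80);print('yellow',y.sum(),c[y].mean(0) if y.any() else 0)
o=(p[...,0]>180)&(p[...,1]<130)&(p[...,2]<80)&(c[...,2]>69)&(c[...,2]<80)&(abs(c[...,0]-585)<40)&(abs(c[...,1]+160)<40);print('orange top',o.sum(),c[o].mean(0))
cv2.imwrite('pics/l3.png',cv2.resize(s['pixels'][140:240,210:330,::-1],None,fx=6,fy=6,interpolation=cv2.INTER_CUBIC))"
```

```text
d(cm) [0.2 1.5 4.4] roll -0.9 | jaw now 83.3 pos [ 587.  -176.6  154.4] F [-0.8 -0.4 -0.4] gap 45.6 j7 1.49 t 16.15
yellow 23 [ 476.3 -147.    93.4]
orange top 25 [ 583.8 -159.    74. ]
```

View pics/l3.png

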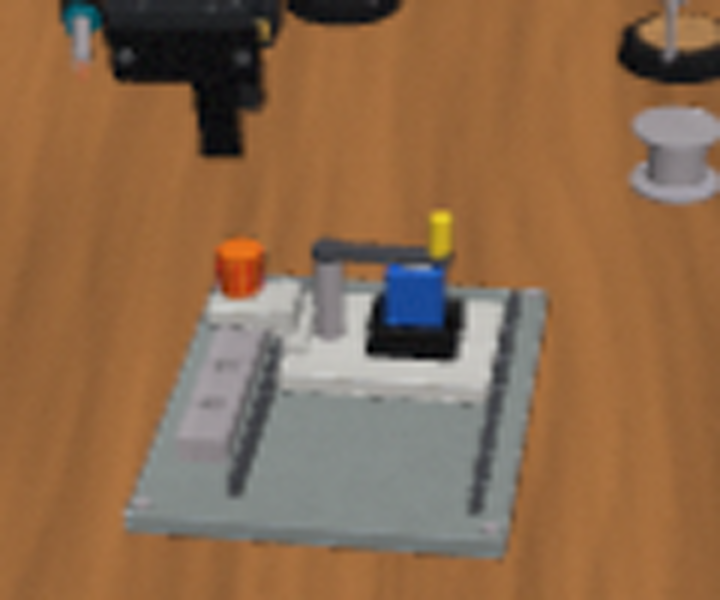

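The lever lies straight across the relay's top, with the yellow knob at (440,235). Now for the plunger knob.

>>> servo_tool:
  moves:
    - {"dx":0.1,"dy":0.7,"dz":0,"roll":-1,"gripper":5}
    - {"dx":0.2,"dy":1.4,"dz":2,"roll":-1,"gripper":5}
    - {"dx":0.2,"dy":1.4,"dz":4.4,"roll":-1,"gripper":5}
    - {"dx":0.2,"dy":1.4,"dz":4.4,"roll":-1,"gripper":5}

```text
clock: 16.6
eef_pos: [580.9, -162.6, 109.3]
eef_rot: [-0.028, 0.049, 0.998, -0.008]
contact_force: [-0.6, 0.8, -0.1]
finger_gap: 49.9
```

```bash
python3 -c "
from h import *
go(584.5,-163,66,84.15)
go(584.5,-163,82,84.15)"
```

```text
d(cm) [-0.59  0.08  4.3 ] roll 0.2 | jaw now 84.4 pos [ 580.9 -162.6  109.3] F [-0.6  0.8 -0.1] gap 49.9 j7 1.46 t 16.6
d(cm) [-0.51  0.04  2.7 ] roll 0.2 | jaw now 84.4 pos [ 580.9 -162.6  109.3] F [-0.6  0.8 -0.1] gap 49.9 j7 1.46 t 16.6
```

>>> servo_tool:
  moves:
    - {"dx":-0.5,"dy":0,"dz":1.5,"roll":0,"gripper":5}
    - {"dx":-0.6,"dy":0,"dz":3,"roll":0,"gripper":5}
    - {"dx":-0.6,"dy":0.1,"dz":4.2,"roll":0,"gripper":5}
    - {"dx":-0.6,"dy":0.1,"dz":4.3,"roll":0,"gripper":5}
    - {"dx":-0.6,"dy":0.1,"dz":4.3,"roll":0,"gripper":3}
    - {"dx":-0.6,"dy":0.1,"dz":4.3,"roll":0,"gripper":1.5}
    - {"dx":-0.6,"dy":0.1,"dz":4.3,"roll":0,"gripper":1.5}
    - {"dx":-0.6,"dy":0.1,"dz":4.3,"roll":0,"gripper":1.5}
    - {"dx":-0.6,"dy":0.1,"dz":4.3,"roll":0,"gripper":1.5}
  squeeze: 30

```text
clock: 17.5
eef_pos: [587.9, -163.6, 68.7]
eef_rot: [-0.025, 0.05, 0.998, -0.009]
contact_force: [0.7, -1.0, 2.3]
finger_gap: 23.3
```

```bash
python3 -c "
from h import *
go(584.5,-163,66,84.15)
print(arm.state()['torque'])
s=arm.state();p=s['eef_pos']
go(p[0],p[1],p[2]+17,84.15)"
```

```text
d(cm) [0.33 0.04 0.29] roll 0.1 | jaw now 84.3 pos [ 587.9 -163.6   68.7] F [ 0.7 -1.   2.3] gap 23.3 j7 1.44 t 17.5
[-0.08437525 -0.05021561  0.02991168]
d(cm) [ 0.08 -0.03 -1.7 ] roll 0.1 | jaw now 84.3 pos [ 587.9 -163.6   68.7] F [ 0.7 -1.   2.3] gap 23.3 j7 1.44 t 17.5
```

Gripped at a 23.3 mm gap. Lift by about 16 mm.

>>> servo_tool:
  moves:
    - {"dx":0,"dy":0,"dz":-0.4,"roll":0,"gripper":1.5}
    - {"dx":0,"dy":0,"dz":-0.8,"roll":0,"gripper":1.5}
    - {"dx":0.05,"dy":0,"dz":-1.2,"roll":0,"gripper":1.5}
    - {"dx":0.1,"dy":0,"dz":-1.6,"roll":0,"gripper":1.5}
    - {"dx":0.1,"dy":0,"dz":-1.7,"roll":0,"gripper":1.5}
    - {"dx":0.1,"dy":0,"dz":-1.7,"roll":0,"gripper":1.5}

```text
clock: 18.1
eef_pos: [587.8, -163.1, 85.3]
eef_rot: [-0.025, 0.05, 0.998, -0.009]
contact_force: [5.3, -2.2, -8.1]
finger_gap: 23.6
```

```bash
python3 -c "
from h import *
s=arm.state();p=s['eef_pos']
go(p[0]+4.07,p[1]+39.8,p[2],84.15)
s=arm.grab_frame('side');c=cloud(s);p=s['pixels'].astype(int)
o=(p[...,0]>180)&(p[...,1]<130)&(p[...,2]<80)&(c[...,2]>40)&(c[...,2]<110)&(abs(c[...,0]-585)<40)&(abs(c[...,1]+160)<40);print('orange',o.sum(),c[o].max(0),c[o].min(0))"
```

```text
d(cm) [-0.01  4.   -0.08] roll 0.2 | jaw now 84.3 pos [ 587.8 -163.1   85.3] F [ 5.3 -2.2 -8.1] gap 23.6 j7 1.45 t 18.1
orange 4 [ 577.73546115 -150.72650463   92.46614498] [ 574.43105941 -157.54146059   89.54287216]
```

The spring pull is 8 N at a lift of 16.6 mm, so the pin is clear. Slide by 40 mm.

>>> servo_tool:
  moves:
    - {"dx":0,"dy":0.4,"dz":0,"roll":0,"gripper":1.5}
    - {"dx":0,"dy":1,"dz":0,"roll":0,"gripper":1.5}
    - {"dx":0,"dy":1.6,"dz":-0.05,"roll":0,"gripper":1.5}
    - {"dx":0,"dy":2.2,"dz":-0.05,"roll":0,"gripper":1.5}
    - {"dx":0,"dy":2.8,"dz":-0.05,"roll":0,"gripper":1.5}
    - {"dx":0,"dy":3.4,"dz":-0.05,"roll":0,"gripper":1.5}
    - {"dx":0,"dy":3.8,"dz":-0.1,"roll":0,"gripper":1.5}
    - {"dx":0,"dy":3.95,"dz":-0.1,"roll":0,"gripper":1.5}
    - {"dx":0,"dy":3.95,"dz":-0.1,"roll":0,"gripper":1.5}

```text
clock: 19.05
eef_pos: [592.2, -123.0, 85.5]
eef_rot: [-0.025, 0.05, 0.998, -0.008]
contact_force: [6.6, -0.5, -8.8]
finger_gap: 23.3
```

```bash
python3 -c "
from h import *
go(591.8,-123.4,68.5,84.15)
s=arm.grab_frame('side')
cv2.imwrite('pics/m1.png',cv2.resize(s['pixels'][140:240,210:330,::-1],None,fx=6,fy=6,interpolation=cv2.INTER_CUBIC))"
```

```text
d(cm) [-0.05 -0.01  1.7 ] roll 0.2 | jaw now 84.3 pos [ 592.2 -123.    85.5] F [ 6.6 -0.5 -8.8] gap 23.3 j7 1.38 t 19.05
```

View pics/m1.png

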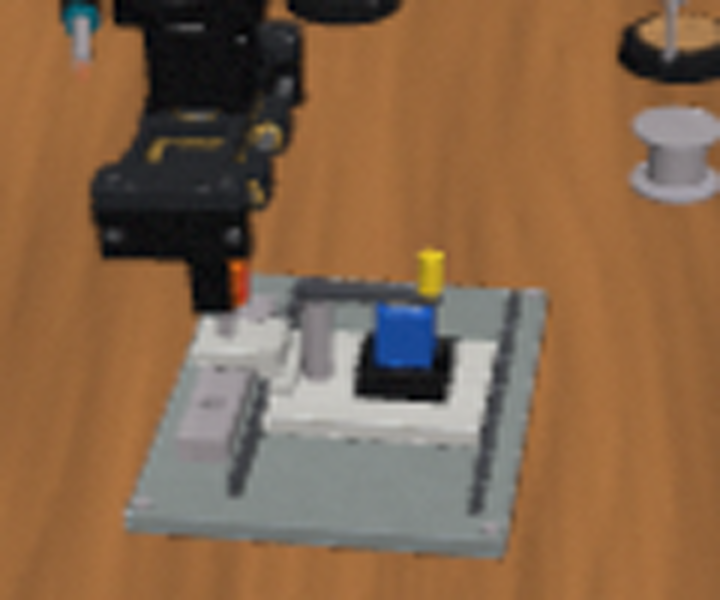

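The carrier moved by 40 mm, and only the last hole still shows, at (210,402). Lower the pin.

>>> servo_tool:
  moves:
    - {"dx":0,"dy":0,"dz":0.3,"roll":0,"gripper":1.5}
    - {"dx":0,"dy":0,"dz":0.6,"roll":0,"gripper":1.5}
    - {"dx":-0.05,"dy":0,"dz":0.9,"roll":0,"gripper":1.5}
    - {"dx":-0.05,"dy":0,"dz":1.2,"roll":0,"gripper":1.5}
    - {"dx":-0.05,"dy":0,"dz":1.5,"roll":0,"gripper":1.5}
    - {"dx":-0.05,"dy":0,"dz":1.65,"roll":0,"gripper":1.5}
    - {"dx":-0.05,"dy":0,"dz":1.65,"roll":0,"gripper":1.5}

```text
clock: 19.8
eef_pos: [592.1, -123.1, 69.3]
eef_rot: [-0.024, 0.05, 0.998, -0.008]
contact_force: [6.2, 1.1, -4.7]
finger_gap: 23.2
```

```bash
python3 -c "
from h import *
go(591.8,-123.4,68.5,84.15)"
```

```text
d(cm) [ 0.03 -0.03  0.09] roll 0.2 | jaw now 84.3 pos [ 592.1 -123.1   69.3] F [ 6.2  1.1 -4.7] gap 23.2 j7 1.38 t 19.8
```

>>> servo_tool:
  moves:
    - {"dx":0,"dy":0,"dz":0.1,"roll":0,"gripper":1.5}
    - {"dx":0.1,"dy":0,"dz":0.15,"roll":0,"gripper":1.5}
    - {"dx":0.1,"dy":0,"dz":0.15,"roll":0,"gripper":1.5}

```text
clock: 20.1
eef_pos: [592.1, -123.1, 68.8]
eef_rot: [-0.023, 0.05, 0.998, -0.008]
contact_force: [8.0, 0.1, -1.6]
finger_gap: 23.2
```

>>> servo_tool:
  moves:
    - {"dx":0,"dy":0,"dz":0.1,"roll":0,"gripper":1.5}
    - {"dx":0,"dy":0,"dz":0.1,"roll":0,"gripper":1.5}

```text
clock: 20.3
eef_pos: [592.2, -123.1, 68.7]
eef_rot: [-0.023, 0.05, 0.998, -0.008]
contact_force: [5.1, 0.1, 4.9]
finger_gap: 23.5
```

TCP z is back at 68.7, the height at which I gripped the knob, and the force has reversed to +4.9 N, so the pin has bottomed. Final check.

```bash
python3 -c "
from h import *
np.set_printoptions(precision=1,suppress=True)
go(591.8,-123.4,68.5,84.15)
for n in('side','top'):
  s=arm.grab_frame(n);c=cloud(s);p=s['pixels'].astype(int)
  y=(p[...,0]>150)&(p[...,1]>130)&(p[...,2]<90)&(c[...,2]>75)&(abs(c[...,0]-500)<60)&(abs(c[...,1]+100)<80);print(n,'yellow',y.sum(),c[y].mean(0) if y.any() else 0)
  o=(p[...,0]>150)&(p[...,1]<130)&(p[...,2]<80)&(c[...,2]>40)&(c[...,2]<110)&(abs(c[...,0]-589)<40)&(abs(c[...,1]+123)<40);print('orange',o.sum(),c[o].max(0) if o.any() else 0,c[o].min(0) if o.any() else 0)
  b=(abs(c[...,0]-494)<40)&(abs(c[...,1]+114)<40)&(p[...,2]>p[...,0]+40)&(p[...,2]>80);print('blue',b.sum(),c[b].mean(0) if b.any() else 0,c[b].max(0) if b.any() else 0)
  for l in('spare','spool','driver'):
    for d in arm.spot_in(l,s)[:1]: print(l,round(d['score'],2),w(s,d['point'])[0])
  if n=='side': cv2.imwrite('pics/f1.png',cv2.resize(s['pixels'][140:240,210:330,::-1],None,fx=6,fy=6,interpolation=cv2.INTER_CUBIC))"
```

```text
d(cm) [ 0. -0.  0.] roll 0.2 | jaw now 84.3 pos [ 592.2 -123.1   68.7] F [5.1 0.1 4.9] gap 23.5 j7 1.38 t 20.3
side yellow 28 [ 480.3 -106.8   91.9]
orange 7 [ 581.1 -109.5   75.2] [ 578.5 -116.1   53.4]
blue 100 [ 494.5 -103.2   56.6] [510.7 -94.4  74.3]
spare 0.82 [613.5 292.1  33.2]
spool 0.58 [ 332.5 -372.7   26.8]
driver 0.97 [547.6 451.1  14.9]
top yellow 15 [ 482.1 -110.1  100.6]
orange 13 [ 588.8 -114.3   77.3] [ 585.  -133.1   72. ]
blue 86 [ 495.7 -114.6   65.2] [ 514.2 -100.1   82. ]
spare 0.59 [610.4 275.8  45.7]
spool 0.57 [ 336.4 -389.8   37.5]
driver 0.74 [551.3 437.   22.7]
```

View pics/f1.png

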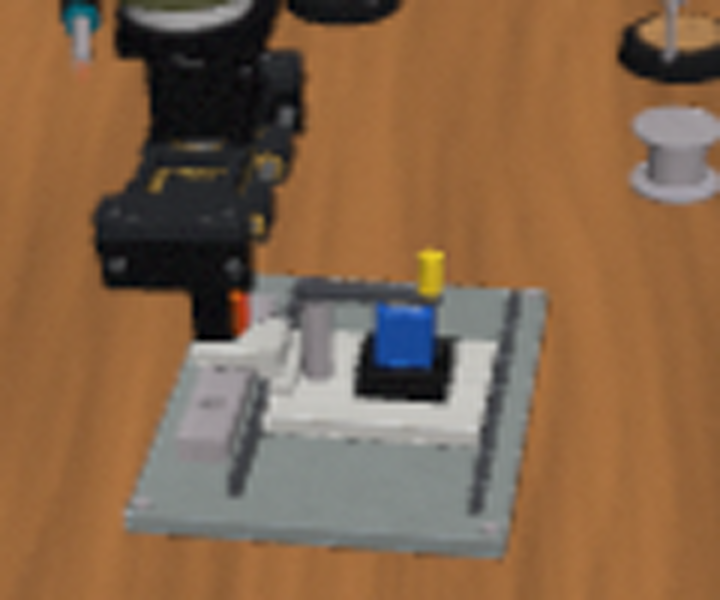

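The knob top is at about 75 mm, so it is down. The relay is seated, the lever is across it, and the bystanders have not moved. Handing in.

```bash
python3 -c "
from h import *
print(arm.close_job())"
```

```text
the job is handed in; nothing more can be done
None
```

I seated the small blue relay in the pocket and swung the lever shut over it. I then lifted the plunger, slid the carrier to the middle hole and let the pin down. The job is handed in with the knob still gripped, after about 20 s on the clock.

**Last checks**
- **Relay:** it touched the pocket floor exactly 24 mm above its grasp height. Its top measured about 71 mm against 70 expected.
- **Lever:** I pushed it against its stop with about 10 N. In the last top view its knob read about 2 mm (0.03–0.04 rad) short of the computed shut position. That is within camera error, so I relied on the contact with the stop.
- **Carrier:** it moved 40 mm. I did not measure the carrier itself; the tool positions and the picture agree.
- **Pin:** the tool came back to its gripping height of 68.7 mm. The force changed from the spring's pull to about 5 N upward, so the pin has bottomed. The knob top read about 75 mm against 74 when fully down.
- **White relay, spool and screwdriver:** not touched. The networks' repeat readings agree with the first ones to 2–4 mm in most cases. The worst were a 9 mm spread for the spool in the top view and about 6 mm for the white relay.

**What went wrong:** turning the wrist for the lever brought joint 7 to 2.59 rad, just inside its 2.6 limit, and left the tool tilted about 3° from then on. I turned back a half turn and finished with that tilt. A steady sideways force of about 5 N remained on the knob at the end.

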